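# Lock the blender lids in their rack

## Task

One blender lid still stands in the single-slot drying block beside the lid rack. Slide the rack's lock all the way open to its stop so that its fingers clear the slots, stand that lid fully down in the rack's one empty slot and let go of it, then slide the lock all the way back to its other stop so that its fingers lie over all four lids. Leave the three other lids in their slots and the other things on the counter where they are.

Things in the scene. Friction and masses are not known exactly. Their poses are not given: they have to be found in the camera images.
- rack: fixed wooden rack, four slots side by side along its y, 60 mm apart. Origin on the counter under the middle of the row. Base x -63 to +97, y +-145, 18 mm thick. Each slot: 20 mm wide in y, between 8 mm slats 104 mm long in x with tops at z 68 mm; a V floor centres the lid in x; a seated lid has its middle at z 73, top at 118 mm. The lock rail is at x +78 between posts at y +-137, 126 mm high.
- slot0 (a point): where the middle of a fully seated lid is in slot 0 (rack x 0, y -90 mm, z 73 mm); axes as the rack's
- slot1 (a point): where the middle of a fully seated lid is in slot 1 (rack x 0, y -30 mm, z 73 mm); axes as the rack's
- slot2 (a point): where the middle of a fully seated lid is in slot 2 (rack x 0, y 30 mm, z 73 mm); axes as the rack's
- slot3 (a point): where the middle of a fully seated lid is in slot 3 (rack x 0, y 90 mm, z 73 mm); axes as the rack's
- lock (a joint): rack lock, slides along rack y, m: 0 = fully open at its stop (each finger 36 mm to the -y side of its slot), 0.036 = fully locked at the other stop (a finger over the middle of each slot). A steel comb at z 110 to 118 mm: bar 16 x 226 mm at rack x +78, four fingers 12 mm wide reaching in to rack x +30 mm. Friction about 2.5 N; stays where left.
- lock_knob (a point): grip point of the lock's knob: an upright black block 18 x 18 mm on the middle of the comb bar, 118 to 154 mm above the counter; the point is on its axis at 141 mm, axes as the rack's. It moves with the lock.
- stand: fixed wooden drying block with one slot like the rack's (20 mm wide in y, slat tops at 68 mm, seated lid middle at 73 mm), base 116 x 64 x 18 mm; origin on the counter under its middle, slot along its x
- spare: grey plastic blender lid, a disc standing on its rim: flange 90 mm across and 8 mm thick on its -y side, plug 76 mm across and 8 mm thick on its +y side, 16 mm thick together, 80 g. Origin at the middle of the disc (45 mm below its top edge, mid-thickness); y is the disc's axis, level as it stands. It starts in the drying block.
- lid_a: grey plastic blender lid, a disc standing on its rim: flange 90 mm across and 8 mm thick on its -y side, plug 76 mm across and 8 mm thick on its +y side, 16 mm thick together, 80 g. Origin at the middle of the disc (45 mm below its top edge, mid-thickness); y is the disc's axis, level as it stands. It stands in one of the rack's slots and stays there.
- lid_b: grey plastic blender lid, a disc standing on its rim: flange 90 mm across and 8 mm thick on its -y side, plug 76 mm across and 8 mm thick on its +y side, 16 mm thick together, 80 g. Origin at the middle of the disc (45 mm below its top edge, mid-thickness); y is the disc's axis, level as it stands. It stands in one of the rack's slots and stays there.
- lid_c: grey plastic blender lid, a disc standing on its rim: flange 90 mm across and 8 mm thick on its -y side, plug 76 mm across and 8 mm thick on its +y side, 16 mm thick together, 80 g. Origin at the middle of the disc (45 mm below its top edge, mid-thickness); y is the disc's axis, level as it stands. It stands in one of the rack's slots and stays there.
- dish: bystander: white ceramic dish, 80 mm across, 28 mm high; origin under its middle
- seal: bystander: black silicone sealing ring lying flat, 90 mm across, 6 mm thick; origin under its middle
- screwdriver: bystander: flathead screwdriver lying on the counter, about 200 mm long along its x, handle to -x
- tweezers: bystander: steel tweezers lying on the counter, 118 mm long along x, 8 mm high

How it is judged:
By the outcome, as a careful person would: the job done as asked, in the order asked, and still so for the second after the job is handed in, with the robot touching nothing.
It also fails if it takes over 69 s, if anything falls off the work surface, if the arm or the gripper's body presses on something with over 40 N, if the wrist force passes 120 N, or if a joint passes its speed limit or range.

## Robot

A 6-joint arm with a two-finger parallel gripper is mounted at the origin on the work surface. World frame = base frame: x ahead of the robot, y to its left, z up, the work surface at z = 0. Lengths are in m, angles in rad, forces in N, time in s.
With the tool pointing down it reaches from about 0.35 to 0.975 m from the base axis. Payload 4.9 kg.
Tool frame: the origin (TCP) lies at the very end of the fingers, on their centre line; the grasp point (between the pads) lies 19 mm behind it; z points along the fingers, y is the line along which they close (so a half turn about z gives the same grasp; the last joint's range is limited). The gripper opens to 85 mm and grips with 20 to 120 N. Pads are 22 mm wide; open, the fingers measure 114 mm over their backs; the gripper's body (76 mm by 85 mm) begins 54 mm behind the grasp point. The pads swing forward as they close: fully open they stand 13 mm farther back than shut.
Start: joints at [-1.313, 0.053, 1.613, -0, 1.476, -0.119], TCP at [0.23, -0.581, 0.231] pointing down, gripper open.
Joint ranges: [-3.01, 3.01], [-1.01, 2.22], [0.06, 2.58], [-1.02, 4.17], [0.09, 2.62], [-3.14, 3.14]. Speed limits (rad/s): [2.57, 2.57, 3.14, 3.14, 3.14, 3.14].

## Interface

Orientations are given as a rotation vector (axis times angle).
In Python, from station import get_obs, get_image, get_calibration, finish_job gives the robot as it stands.
- The arm moves only by the tool servo_tool, never from a script. Its argument "increments" is a list of rows, each a list of 5 numbers: the opening, from 0 (shut) to 1 (fully open), then the shift along the tool's x, y, z in mm, then the turn about the tool's z in degrees. In form: [[jaw, tx, ty, tz, spin], ...]. A call has 1 to 12 rows; each row shifts and turns the commanded pose from where the row before left it, along the tool's axes as they then stand; what a row does not reach is not made up. A row lasts 1/8 s, in which the tool goes at most 62.5 mm and 10.7 degrees, less where a joint would pass 70% of its speed; a pose out of reach is approached as far as the arm can. A call is refused whole if a number of a shift passes 62.5 or a number of a turn 10.7, either way. A call with a gripper value outside its range is refused whole. The fingers move at their own pace and stop on an object; "force" is the grip in N (left out, the last holds). Time passes only in rows, so rows that do not move let the fingers close. It gives the time, the measured TCP pose, the force, the opening and the grip force at its end, in the units of the state.
- get_obs(): the state, without advancing time (a new reading comes with each control period).
- get_image(name): name is "side" or "top"; returns the picture (400x640x3 uint8, red, green, blue); there is no depth.
- get_calibration(name): a dict with "fx", "fy", "cx", "cy" (pixels), "R" (3x3) and "t" (3): a world point X has camera coordinates R X + t. Camera axes: x right, y down, z forward; pixel columns grow to the right and rows downward; lengths in m; the calibration is good to about 2 mm. A picture is of the moment at which its call begins. get_calibration takes no time and is no camera call.
- finish_job(): hands the job in; it is judged then, once.
The state is a dict: "t": time; "q": joint angles; "dq": joint speeds; "effort": joint torques, N m; "tool_pos": TCP position; "tool_rot": TCP orientation; "contact_force": force on the tool from outside, world axes, zero at the start; "wrist_torque": the same for the moment, N m; "opening": finger opening in m; "grip_force": force on a finger pad.
Only numpy, scipy, OpenCV 4.12 (cv2) and the standard library are available. Lean on these libraries where they do the work, as an engineer would, in place of code of your own. Each camera call takes 0.05 s, during which the arm holds its last target. There are 200 camera calls.

## Working session

There is one attempt and no reset: what is moved stays moved. The work goes in short steps, Python scripts to look and compute and a tool call to move; the robot and the scene stay as the last step left them, time stands still between calls to the robot, and variables do not carry over. Pictures are saved under pics/ and viewed, at most 10 in all, crops included, and the job is handed in when it is done.

Besides the shell and the picture viewer there is one more tool, called as name(argument=value, ...), one argument or row to a line, values as JSON. servo_tool: Moves the arm, as the interface text tells. Its arguments: {"type":"object","properties":{"increments":{"type":"array"},"force":{"type":"number"}},"required":["increments"]}

```bash
mkdir -p pics; python3 - <<'E'
from station import *
import cv2
for n in("top","side"):
    cv2.imwrite(f"pics/{n}0.png",get_image(n)[:,:,::-1]); c=get_calibration(n); print(n,c)
o=get_obs(); print(o)
E
```

```text
top {'fx': 458.2084546506923, 'fy': 458.2084546506923, 'cx': 309.7157830995472, 'cy': 204.94523291692067, 'R': array([[ 0.01251168, -0.9996757 ,  0.02217981],
       [-0.99772171, -0.01395169, -0.06600556],
       [ 0.0662936 , -0.02130344, -0.99757272]]), 't': array([0.008454  , 0.62393641, 1.1671282 ])}
side {'fx': 500.31708015560935, 'fy': 500.31708015560935, 'cx': 316.0522952972469, 'cy': 201.1002037806603, 'R': array([[-0.99058066, -0.1367596 ,  0.00683884],
       [-0.09153454,  0.62420653, -0.77587863],
       [ 0.10184   , -0.76919635, -0.63084514]]), 't': array([0.60545527, 0.10583886, 1.16634622])}
{'t': 0.1, 'q': array([-1.31297317e+00,  5.33076140e-02,  1.61417873e+00, -1.78254512e-05,
        1.47603526e+00, -1.19025538e-01]), 'dq': array([ 0.00071097, -0.00113144, -0.0027264 ,  0.00071789,  0.00065649,
       -0.00083138]), 'effort': array([-9.15041292e-04, -3.94902027e+01, -3.71363461e+01, -1.11419702e-04,
        3.91552399e-03, -8.41765143e-06]), 'tool_pos': array([ 0.22982617, -0.58058249,  0.23016242]), 'tool_rot': array([-3.08409878e+00, -5.88098424e-01,  2.37767394e-04]), 'contact_force': array([ 0.37667045, -0.02558154,  0.33462352]), 'wrist_torque': array([-0.02620332, -0.02329911,  0.01214851]), 'grip_force': 0.0, 'opening': 0.08584486023416432}
```

View pics/top0.png

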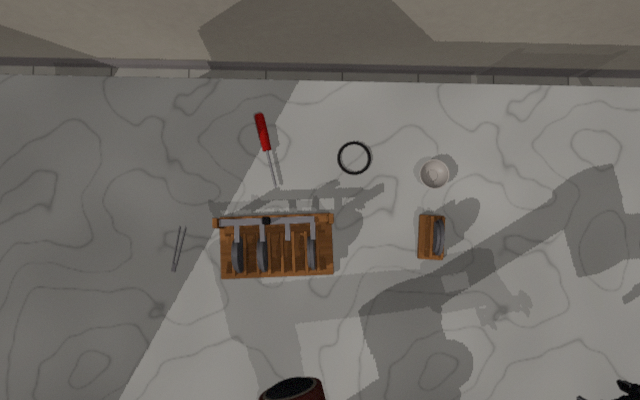

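View pics/side0.png

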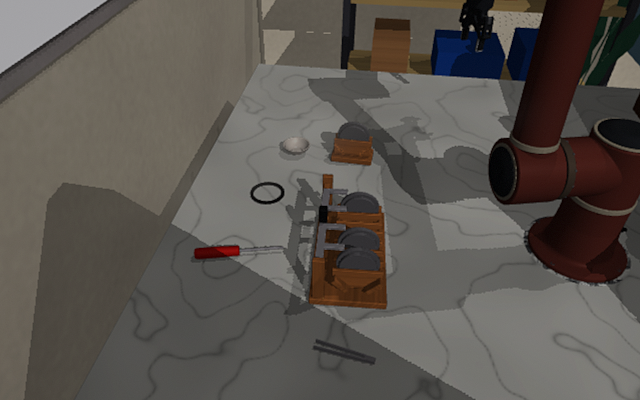

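```bash
python3 - <<'E'
import cv2
a=cv2.imread("pics/top0.png")
c=cv2.resize(a[200:285,205:345],None,fx=5.7,fy=5.7,interpolation=cv2.INTER_CUBIC); cv2.imwrite("pics/c1.png",c)
d=cv2.resize(a[205:270,405:460],None,fx=9,fy=9,interpolation=cv2.INTER_CUBIC); cv2.imwrite("pics/c2.png",d)
print(c.shape,d.shape)
E
```

```text
(484, 798, 3) (585, 495, 3)
```

View pics/c1.png

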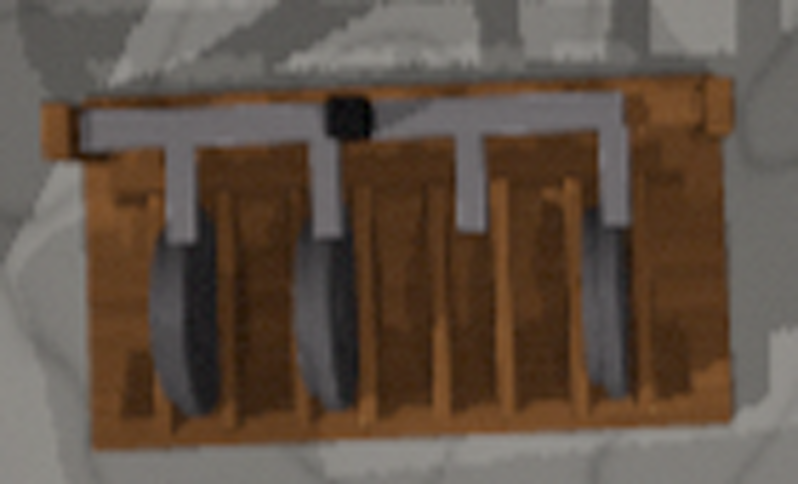

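View pics/c2.png

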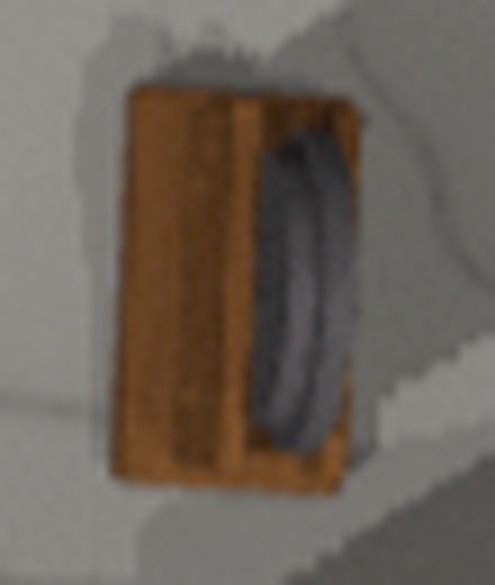

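The top view shows the slots from right to left at about col 313 (slot 0), 288 (slot 1, empty), 262 (slot 2) and 237 (slot 3). The lock sits hard left, so it is locked, with the knob at about (266,220). The stand with the spare is at about (432,237). Next I fit the poses.

```bash
cat >h.py <<'E'
import numpy as np
from station import *
from scipy.optimize import least_squares
def proj(n,X):
    c=get_calibration(n); p=np.asarray(X)@c["R"].T+c["t"]
    return np.c_[c["fx"]*p[:,0]/p[:,2]+c["cx"],c["fy"]*p[:,1]/p[:,2]+c["cy"]]
def place(v,P):
    c,s=np.cos(v[2]),np.sin(v[2]); P=np.asarray(P)/1000
    return np.c_[v[0]+c*P[:,0]-s*P[:,1],v[1]+s*P[:,0]+c*P[:,1],P[:,2]]
def fit(n,P,uv,v0):
    r=least_squares(lambda v:(proj(n,place(v,P))-uv).ravel(),v0,loss="soft_l1",x_scale=.01)
    print("x y mm yaw deg",r.x[:2]*1e3,np.degrees(r.x[2])); print(np.round((proj(n,place(r.x,P))-uv),2).tolist()); return r.x
E
python3 - <<'E'
from h import *
L=[((-63,145,18),(93,450)),((-63,-145,18),(730,422)),((78,18,154),(350,118)),((78,137,126),(57,130)),((78,-137,126),(718,105))]
L+=[((30,y,118),p) for y,p in zip((90,30,-30,-90),((180,243),(328,238),(472,232),(615,227)))]
L+=[((-52,y,68),p) for y,p in zip((104,76,44,16,-16,-44,-76,-104),((163,430),(230,428),(300,425),(368,422),(440,415),(507,413),(580,412),(645,402)))]
P=[a for a,_ in L]; uv=(np.array([b for _,b in L])+.5)/5.7-.5+[205,200]
r=fit("top",P,uv,[.5,.1,0])
S=[((58,32,18),(130,87)),((58,-32,18),(360,103)),((-58,-32,18),(335,493)),((-58,32,18),(113,480)),((52,14,68),(247,97)),((-52,14,68),(232,470))]
s=fit("top",[a for a,_ in S],(np.array([b for _,b in S])+.5)/9-.5+[405,205],[.5,-.25,0])
np.save("rs.npy",[r,s])
import cv2
im=cv2.imread("pics/side0.png")[110:320,270:400]
k=4; im=cv2.resize(im[:150],None,fx=k,fy=k,interpolation=cv2.INTER_CUBIC)
im2=cv2.resize(cv2.imread("pics/side0.png")[110:310,270:400],None,fx=3,fy=3,interpolation=cv2.INTER_CUBIC)
for Q,v in ((P,r),([a for a,_ in S]+[(0,-8,118)],s)):
    for u in proj("side",place(v,Q)): cv2.circle(im2,tuple(int(x) for x in (u-[270,110]+.5)*3),2,(0,255,0),-1)
cv2.imwrite("pics/s1.png",im2)
E
```

```text
x y mm yaw deg [502.42835884 101.20519221] 2.793672778472488
[[-0.52, -0.17], [0.8, 0.4], [-1.61, -0.53], [-0.13, -0.43], [0.53, -0.18], [-0.6, -0.52], [-1.07, -0.57], [-0.91, -0.45], [-0.65, -0.5], [0.36, 0.09], [0.04, 0.01], [0.81, 0.03], [0.29, 0.12], [0.68, 0.85], [0.31, 0.76], [0.49, 0.44], [0.43, 1.76]]
x y mm yaw deg [ 545.86281533 -299.23866651] -3.2110232909392726
[[0.71, -0.71], [-0.5, -0.79], [0.1, 0.47], [0.26, 0.24], [-0.03, 0.12], [-0.48, 0.42]]
```

View pics/s1.png

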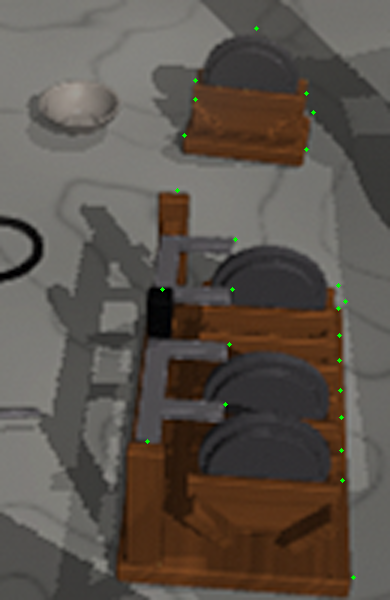

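The side overlay agrees to within about 2 px. Stand corners and slat edges match. The spare's predicted top lies about 2.7 px above the visible rim, so I'll compare it with the rack lids and do a joint fit.

```bash
python3 - <<'E'
from h import *
r,s=np.load("rs.npy")
f=lambda v,P:((proj("side",place(v,P))-[270,110]+.5)*3).round().tolist()
a=np.radians(np.arange(0,181,30)); ring=lambda y:[(45*np.cos(t),y-8,73+45*np.sin(t)) for t in a]
for v,y in((s,0),(r,90),(r,30),(r,-90)): print(y,f(v,ring(y)))
print(f(r,[(-52,108,68),(52,108,68),(-63,145,18),(-63,145,0),(97,145,18)]),f(s,[(-52,18,68),(52,18,68),(58,32,0),(-58,32,0)]))
# joint fit with side picks
def both(T,S,v0):
    def res(v):
        return np.r_[(proj("top",place(v,[t[0] for t in T]))-[t[1] for t in T]).ravel(),(proj("side",place(v,[t[0] for t in S]))-[t[1] for t in S]).ravel()]
    q=least_squares(res,v0,loss="soft_l1",x_scale=.01); print(q.x[:2]*1e3,np.degrees(q.x[2])); print(np.round(q.fun,1).tolist())
    return q.x
E
python3 - <<'E'
import cv2
cd="pics/"; a=cv2.imread(cd+"side0.png")
b=cv2.resize(a[115:315,300:400],None,fx=4,fy=4,interpolation=cv2.INTER_LANCZOS4)
l=b[0:260]; m=b[260:800]
import numpy as np
out=np.hstack([cv2.copyMakeBorder(l,0,340,0,0,cv2.BORDER_CONSTANT),cv2.copyMakeBorder(m,0,60,0,0,cv2.BORDER_CONSTANT)])
cv2.imwrite(cd+"s2.png",out);print(out.shape)
E
```

```text
0 [[207.0, 65.0], [214.0, 45.0], [232.0, 31.0], [257.0, 28.0], [281.0, 36.0], [297.0, 54.0], [302.0, 75.0]]
90 [[201.0, 442.0], [211.0, 419.0], [237.0, 403.0], [271.0, 399.0], [304.0, 408.0], [326.0, 427.0], [333.0, 451.0]]
30 [[206.0, 382.0], [216.0, 360.0], [240.0, 344.0], [273.0, 340.0], [304.0, 348.0], [326.0, 367.0], [332.0, 391.0]]
-90 [[214.0, 277.0], [223.0, 255.0], [246.0, 240.0], [276.0, 235.0], [305.0, 243.0], [325.0, 261.0], [330.0, 285.0]]
[[343.0, 485.0], [188.0, 474.0], [353.0, 577.0], [351.0, 594.0], [117.0, 560.0]] [[306.0, 95.0], [195.0, 83.0], [184.0, 151.0], [305.0, 165.0]]
(600, 800, 3)
```

View pics/s2.png

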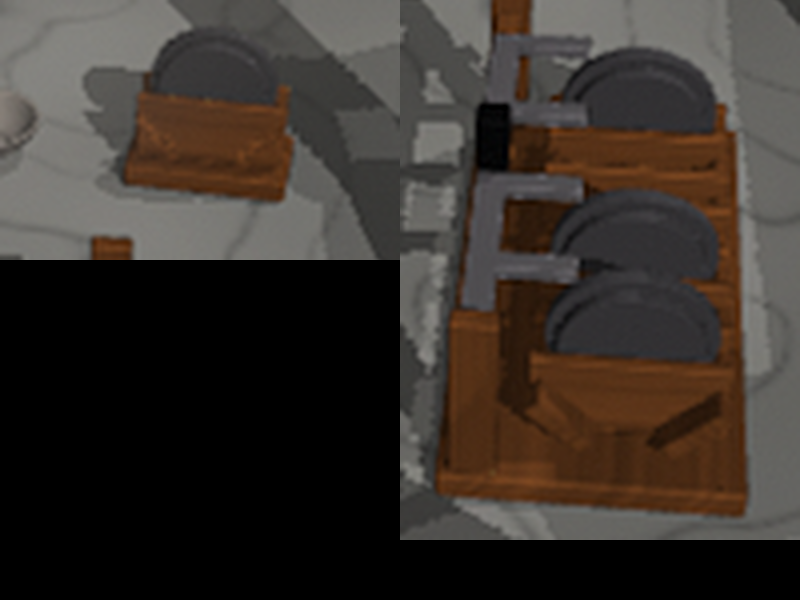

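```bash
python3 - <<'E'
from h import *
r,s=np.load("rs.npy")
f=lambda v,P,o,k:((proj("top",place(v,P))-o+.5)*k).round().tolist()
for nm,v,y,o,k in(("spare",s,0,[405,205],9),("s3",r,90,[205,200],5.7),("s2",r,30,[205,200],5.7),("s0",r,-90,[205,200],5.7)):
    for dy,R in((-8,45),(0,45),(0,38),(8,38)):
        print(nm,dy,R,f(v,[(R,y+dy,73),(0,y+dy,73+R),(-R,y+dy,73)],o,k))
for n in("top","side"):
    c=get_calibration(n); print(-c["R"].T@c["t"])
import cv2
a=cv2.imread("pics/side0.png").mean(2)
print("spare col 354",a[115:140,354].astype(int).tolist())
print("s3 col 358",a[238:262,358].astype(int).tolist())
b=cv2.imread("pics/top0.png").mean(2)
print("spare row 236", b[236,425:450].astype(int).tolist())
print("s3 row 254", b[254,225:250].astype(int).tolist())
E
```

```text
spare -8 45 [[330.0, 129.0], [374.0, 292.0], [314.0, 455.0]]
spare 0 45 [[301.0, 127.0], [344.0, 290.0], [285.0, 453.0]]
spare 0 38 [[300.0, 152.0], [336.0, 290.0], [286.0, 428.0]]
spare 8 38 [[271.0, 150.0], [306.0, 288.0], [258.0, 426.0]]
s3 -8 45 [[209.0, 204.0], [198.0, 313.0], [215.0, 414.0]]
s3 0 45 [[191.0, 204.0], [179.0, 313.0], [196.0, 414.0]]
s3 0 38 [[191.0, 220.0], [181.0, 313.0], [196.0, 398.0]]
s3 8 38 [[173.0, 221.0], [162.0, 313.0], [177.0, 399.0]]
s2 -8 45 [[349.0, 198.0], [344.0, 307.0], [355.0, 408.0]]
s2 0 45 [[330.0, 199.0], [325.0, 308.0], [336.0, 409.0]]
s2 0 38 [[331.0, 215.0], [326.0, 307.0], [336.0, 393.0]]
s2 8 38 [[312.0, 216.0], [307.0, 308.0], [317.0, 393.0]]
s0 -8 45 [[626.0, 188.0], [634.0, 296.0], [634.0, 398.0]]
s0 0 45 [[608.0, 189.0], [614.0, 297.0], [615.0, 398.0]]
s0 0 38 [[608.0, 205.0], [614.0, 297.0], [615.0, 382.0]]
s0 8 38 [[590.0, 206.0], [595.0, 297.0], [596.0, 383.0]]
[0.545036   0.04202006 1.20529101]
[0.49065949 0.91388577 0.81376134]
spare col 354 [82, 81, 80, 80, 79, 82, 75, 68, 64, 56, 61, 68, 65, 56, 56, 56, 55, 55, 55, 55, 55, 54, 55, 55, 52]
s3 col 358 [50, 50, 49, 50, 49, 49, 50, 49, 50, 53, 59, 60, 56, 48, 55, 60, 62, 58, 47, 50, 49, 49, 50, 48]
spare row 236 [58, 52, 56, 54, 54, 71, 69, 67, 49, 52, 50, 50, 75, 82, 81, 63, 72, 80, 84, 86, 97, 100, 98, 99, 99]
s3 row 254 [58, 57, 60, 59, 58, 58, 76, 82, 83, 83, 82, 82, 47, 30, 36, 29, 30, 29, 41, 44, 49, 30, 26, 29, 38]
```

The lids lean about 5 mm at the top towards +y in their slots, and closing the gripper will straighten the spare. Now I work out the move to the knob.

```bash
cat >>h.py <<'E'
from scipy.spatial.transform import Rotation as Ro
def ray(n,u,z):
    c=get_calibration(n); C=-c["R"].T@c["t"]; d=c["R"].T@[(u[0]-c["cx"])/c["fx"],(u[1]-c["cy"])/c["fy"],1]
    return C+d*(z-C[2])/d[2]
def go(p,yaw):  # spin (deg, tool z) first, then shifts in mm in the spun tool axes
    o=get_obs(); R=Ro.from_rotvec(o["tool_rot"]); x=R.as_matrix()[:,0]
    sp=(np.degrees(np.arctan2(x[1],x[0]))-np.degrees(yaw)+180)%360-180
    d=(R*Ro.from_euler("z",sp,degrees=True)).inv().apply(np.array(p)-o["tool_pos"])*1e3
    print("t",o["t"],"spin %.2f shift"%sp,d.round(1))
E
python3 - <<'E'
from h import *
r,s=np.load("rs.npy")
k=ray("top",(np.array([350,118])+.5)/5.7-.5+[205,200],.154); print(k,"fit",place(r,[(78,18,141)]))
go([k[0],k[1],.231],r[2])
E
```

```text
[0.57828667 0.11927297 0.154     ] fit [[0.57945835 0.12298548 0.141     ]]
t 0.1 spin 18.80 shift [ 3.822e+02 -6.820e+02  3.000e-01]
```

servo_tool(
  increments=[
    [1,0,0,0,9.4],
    [1,0,0,0,9.4],
    [1,27,-49,0,0],
    [1,27,-49,0,0],
    [1,27,-49,0,0],
    [1,27,-49,0,0],
    [1,27,-49,0,0],
    [1,27,-49,0,0],
    [1,27,-49,0,0],
    [1,27,-49,0,0],
    [1,27,-49,0,0],
    [1,27,-49,0,0],
  ],
  force=25,
)

```text
t: 1.6
tool_pos: [0.4761, -0.0767, 0.231]
tool_rot: [3.141, 0.076, -0.0]
contact_force: [1.8, -0.6, 0.3]
opening: 0.0851
grip_force: 0.0
```

servo_tool(
  increments=[
    [1,28,-48,0,0],
    [1,28,-48,0,0],
    [1,28,-48,0,0],
    [1,28,-48,0,0],
    [1,0,0,0,0],
  ],
)

```text
t: 2.22
tool_pos: [0.5787, 0.1216, 0.2302]
tool_rot: [-3.14, -0.083, 0.003]
contact_force: [-0.4, -0.8, -0.0]
opening: 0.0858
grip_force: 0.0
```

```bash
python3 - <<'E'
from h import *
go([.5785,.1195,.123],np.load("rs.npy")[0][2])
E
```

```text
t 2.225 spin 0.25 shift [-1.000e-01  2.100e+00  1.072e+02]
```

servo_tool(
  increments=[
    [1,0,2,40,0],
    [1,0,0,40,0],
    [1,0,0,27,0],
    [0,0,0,0,0],
    [0,0,0,0,0],
    [0,0,0,0,0],
    [0,0,0,0,0],
    [0,0,0,0,0],
    [0,0,0,0,0],
    [0,0,0,0,0],
  ],
)

```text
t: 3.48
tool_pos: [0.5797, 0.1173, 0.1266]
tool_rot: [-3.14, -0.077, -0.005]
contact_force: [-1.2, 2.9, 6.3]
opening: 0.0177
grip_force: 28.2
```

servo_tool(
  increments=[
    [0,0,0,-3,0],
    [0,0,4,0,0],
    [0,0,6,0,0],
    [0,0,6,0,0],
    [0,0,6,0,0],
    [0,0,6,0,0],
    [0,0,2,0,0],
    [0,0,0,0,0],
  ],
)

```text
t: 4.47
tool_pos: [0.581, 0.0897, 0.1267]
tool_rot: [-3.134, -0.077, -0.007]
contact_force: [7.2, 13.1, -6.4]
opening: 0.0175
grip_force: 26.7
```

servo_tool(
  increments=[
    [0,0,2,0,0],
    [0,0,2,0,0],
    [0,0,0,0,0],
  ],
)

```text
t: 4.85
tool_pos: [0.581, 0.0897, 0.1267]
tool_rot: [-3.127, -0.078, -0.007]
contact_force: [7.8, 25.9, -6.6]
opening: 0.0173
grip_force: 29.5
```

```bash
python3 - <<'E'
from h import *
import cv2
cv2.imwrite("pics/b.png",cv2.resize(get_image("side")[110:320,270:400,::-1],None,fx=2.8,fy=2.8,interpolation=cv2.INTER_CUBIC))
o=get_obs();print(o["tool_pos"],o["contact_force"])
E
```

```text
[0.58102868 0.08964738 0.12670272] [ 8.26031675 25.71364704 -6.69060971]
```

View pics/b.png

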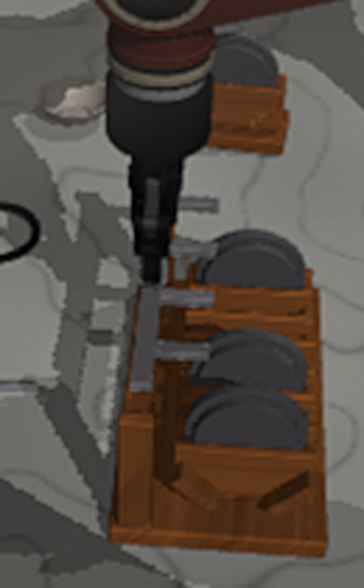

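The lock is hard against its open stop: a further 4 mm commanded gave no motion and 26 N. The fingers are clear of the slots. Now I release it and head for the spare.

servo_tool(
  increments=[
    [0,0,-4,0,0],
    [0,0,-2,0,0],
    [1,0,0,0,0],
    [1,0,0,0,0],
    [1,0,0,0,0],
    [1,0,0,-40,0],
    [1,0,0,-50,0],
    [1,0,0,0,0],
  ],
)

```text
t: 5.9
tool_pos: [0.5827, 0.0885, 0.2236]
tool_rot: [3.14, 0.076, 0.016]
contact_force: [0.8, 0.4, -0.2]
opening: 0.0856
grip_force: 0.0
```

```bash
python3 - <<'E'
from h import *
r,s=np.load("rs.npy"); go([s[0],s[1]+.002,.215],s[2])
r[1]+=.0025
print(((proj("side",place(r,[(30,y,118) for y in(54,-6,-66,-126)]))-[270,110]+.5)*2.8).round())
import cv2
a=get_image("top"); cv2.imwrite("pics/top1.png",a[:,:,::-1])
E
```

```text
t 5.9 spin 5.98 shift [-15.3 387.2   8.2]
[[212. 346.]
 [215. 292.]
 [219. 244.]
 [221. 199.]]
```

servo_tool(
  increments=[
    [1,0,0,0,6],
    [1,-2,48,0,0],
    [1,-2,48,0,0],
    [1,-2,48,0,0],
    [1,-2,49,0,0],
    [1,-2,48,0,0],
    [1,-2,49,0,0],
    [1,-2,48,0,0],
    [1,-1,48,0,0],
    [1,0,0,0,0],
    [1,0,0,0,0],
  ],
)

```text
t: 7.32
tool_pos: [0.5425, -0.2952, 0.2157]
tool_rot: [-3.138, 0.089, 0.003]
contact_force: [0.8, 0.2, -0.4]
opening: 0.0856
grip_force: 0.0
```

```bash
python3 - <<'E'
from h import *
r,s=np.load("rs.npy"); go([s[0],s[1]+.002,.080],s[2])
E
```

```text
t 7.325 spin -0.02 shift [  3.8   2.1 135.6]
```

servo_tool(
  increments=[
    [0.6,4,2,40,0],
    [0.6,0,0,50,0],
    [0.6,0,0,30,0],
    [0.6,0,0,14,0],
    [0.4,0,0,0,0],
    [0.3,0,0,0,0],
    [0,0,0,0,0],
    [0,0,0,0,0],
    [0,0,0,0,0],
    [0,0,0,0,0],
    [0,0,0,0,0],
    [0,0,0,0,0],
  ],
  force=35,
)

```text
t: 8.82
tool_pos: [0.5483, -0.2988, 0.0855]
tool_rot: [3.139, -0.088, 0.005]
contact_force: [0.1, 1.0, 6.1]
opening: 0.0154
grip_force: 38.2
```

servo_tool(
  increments=[
    [0,0,0,-10,0],
    [0,0,0,-30,0],
    [0,0,0,-45,0],
    [0,0,0,-45,0],
    [0,0,0,0,0],
  ],
)

```text
t: 9.45
tool_pos: [0.5491, -0.2997, 0.2191]
tool_rot: [3.135, -0.088, 0.012]
contact_force: [0.3, -0.1, -0.6]
opening: 0.0157
grip_force: 37.2
```

```bash
python3 - <<'E'
from h import *
r,s=np.load("rs.npy"); r[1]+=.0025; p=place(r,[(1,-30,0)])[0]; print(p); go([p[0],p[1],.215],r[2]); print(get_obs()["opening"])
E
```

```text
[0.50488935 0.07378959 0.        ]
t 9.45 spin -6.01 shift [ -25.9 -375.2    1.7]
0.01568952650065868
```

servo_tool(
  increments=[
    [0,0,0,0,-6],
    [0,-6,-47,0,0],
    [0,-6,-47,0,0],
    [0,-5,-47,0,0],
    [0,-5,-47,0,0],
    [0,-4,-47,0,0],
    [0,0,-47,0,0],
    [0,0,-47,0,0],
    [0,0,-46,0,0],
    [0,0,0,0,0],
    [0,0,0,0,0],
  ],
)

```text
t: 10.82
tool_pos: [0.5022, 0.0749, 0.2121]
tool_rot: [3.14, 0.077, -0.003]
contact_force: [-0.3, -0.0, -0.7]
opening: 0.0155
grip_force: 37.2
```

```bash
python3 - <<'E'
from h import *
r,s=np.load("rs.npy"); r[1]+=.0025; p=place(r,[(1,-30,0)])[0]; go([p[0],p[1],.0855],r[2]); print(get_obs()["opening"])
E
```

```text
t 10.825 spin 0.01 shift [  2.8   1.1 126.6]
0.015493755718996666
```

servo_tool(
  increments=[
    [0,3,1,40,0],
    [0,0,0,38,0],
    [0,0,0,0,0],
    [0,0,0,0,0],
  ],
)

```text
t: 11.32
tool_pos: [0.5067, 0.0735, 0.1365]
tool_rot: [3.141, 0.074, 0.002]
contact_force: [0.7, -0.1, -0.5]
opening: 0.0154
grip_force: 37.2
```

```bash
python3 - <<'E'
from h import *
import cv2
r,s=np.load("rs.npy"); r[1]+=.0025; p=place(r,[(1,-30,0)])[0]; go([p[0],p[1],.0855],r[2])
a=cv2.resize(get_image("side")[100:310,280:390,::-1],None,fx=2.8,fy=2.8,interpolation=cv2.INTER_CUBIC)
b=cv2.resize(get_image("top")[190:290,205:315,::-1],None,fx=4.4,fy=4.4,interpolation=cv2.INTER_CUBIC)
b=cv2.copyMakeBorder(b,0,a.shape[0]-b.shape[0],0,0,cv2.BORDER_CONSTANT)
c=np.hstack([a,b]);print(c.shape);cv2.imwrite("pics/d.png",c)
E
```

```text
t 11.325 spin -0.08 shift [-1.9 -0.4 51. ]
(588, 792, 3)
```

View pics/d.png

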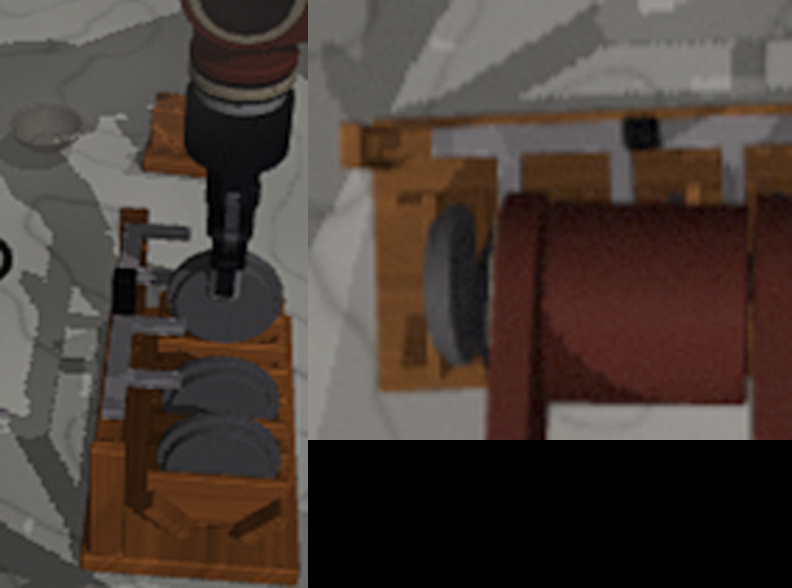

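The lid hangs above slot 1 (side view at about (226,297)) and lines up with the row. I lower it in small steps and watch the force.

servo_tool(
  increments=[
    [0,0,0,8,0],
    [0,0,0,8,0],
    [0,0,0,6,0],
    [0,0,0,0,0],
  ],
)

```text
t: 11.92
tool_pos: [0.5052, 0.0744, 0.1123]
tool_rot: [-3.141, -0.077, 0.003]
contact_force: [0.7, -0.5, -1.6]
opening: 0.0156
grip_force: 37.2
```

Entered freely; plug next (enters around TCP z 118 → 10 mm in).

servo_tool(
  increments=[
    [0,0,0,6,0],
    [0,0,0,6,0],
    [0,0,0,6,0],
    [0,0,0,4,0],
    [0,0,0,0,0],
  ],
)

```text
t: 12.55
tool_pos: [0.5056, 0.0743, 0.0908]
tool_rot: [-3.141, -0.076, 0.002]
contact_force: [-0.1, 0.6, -1.2]
opening: 0.0153
grip_force: 37.2
```

servo_tool(
  increments=[
    [0,0,0,3,0],
    [0,0,0,2,0],
    [0,0,0,2,0],
    [0,0,0,0,0],
  ],
)

```text
t: 13.05
tool_pos: [0.5061, 0.0744, 0.0855]
tool_rot: [3.141, 0.077, -0.0]
contact_force: [-3.3, 0.2, 5.4]
opening: 0.0154
grip_force: 38.1
```

servo_tool(
  increments=[
    [0,-1.5,0,1,0],
    [0,0,0,1,0],
    [0,0,0,0,0],
  ],
)

```text
t: 13.42
tool_pos: [0.5061, 0.0743, 0.0854]
tool_rot: [3.141, 0.077, 0.005]
contact_force: [-2.8, 0.5, 10.8]
opening: 0.0156
grip_force: 38.9
```

servo_tool(
  increments=[
    [0.25,0,0,0,0],
    [0.35,0,0,0,0],
    [0.38,0,0,0,0],
    [0.38,0,0,0,0],
    [0.38,0,0,-15,0],
    [0.38,0,0,-25,0],
    [0.38,0,0,-40,0],
    [0.38,0,0,-40,0],
    [0.38,0,0,-10,0],
    [0.38,0,0,0,0],
  ],
)

```text
t: 14.68
tool_pos: [0.5048, 0.0743, 0.2132]
tool_rot: [3.141, 0.076, 0.003]
contact_force: [-0.3, 0.9, -0.7]
opening: 0.0323
grip_force: 0.0
```

```bash
python3 - <<'E'
from h import *
go([.581,.0893,.129],np.load("rs.npy")[0][2])
E
```

```text
t 14.675 spin -0.01 shift [ 76.7 -11.3  84.3]
```

servo_tool(
  increments=[
    [0.7,38,-6,0,0],
    [0.7,38,-5,0,0],
    [0.7,0,0,0,0],
    [0.7,0,0,0,0],
  ],
)

```text
t: 15.18
tool_pos: [0.5785, 0.0889, 0.2103]
tool_rot: [3.141, 0.077, -0.006]
contact_force: [0.6, 0.6, 0.6]
opening: 0.0599
grip_force: 0.0
```

```bash
python3 - <<'E'
from h import *
import cv2
go([.581,.0893,.129],np.load("rs.npy")[0][2])
cv2.imwrite("pics/e.png",cv2.resize(get_image("side")[110:310,250:410,::-1],None,fx=3,fy=3,interpolation=cv2.INTER_CUBIC))
E
```

```text
t 15.175 spin -0.00 shift [ 2.8 -0.3 81.3]
```

View pics/e.png

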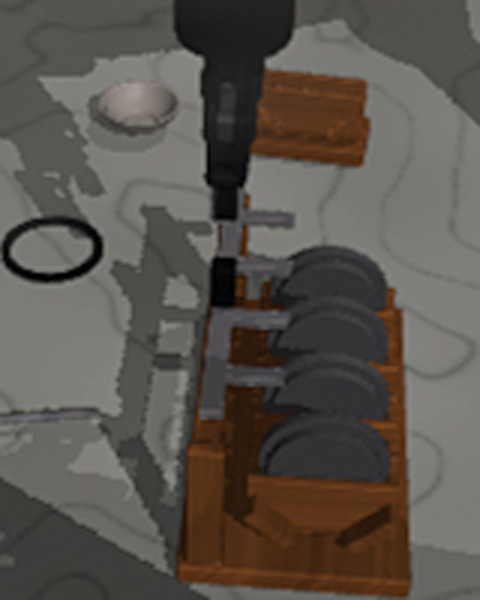

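All four lids stand at equal heights (tops at rows 247, 297, 354 and 413, with slot 1 predicted at about 298), so the spare is seated. Next I close the lock.

servo_tool(
  increments=[
    [0.7,3,0,40,0],
    [0.7,0,0,38,0],
    [0.7,0,0,0,0],
    [0,0,0,0,0],
    [0,0,0,0,0],
    [0,0,0,0,0],
    [0,0,0,0,0],
    [0,0,0,0,0],
    [0,0,0,0,0],
  ],
  force=25,
)

```text
t: 16.35
tool_pos: [0.584, 0.0899, 0.137]
tool_rot: [-3.139, -0.077, -0.006]
contact_force: [-1.3, 3.4, 7.0]
opening: 0.0175
grip_force: 29.6
```

servo_tool(
  increments=[
    [0,0,-4,-2,0],
    [0,0,-6,0,0],
    [0,0,-6,0,0],
    [0,0,-6,0,0],
    [0,0,-6,0,0],
    [0,0,-4,0,0],
    [0,0,0,0,0],
  ],
)

```text
t: 17.23
tool_pos: [0.5823, 0.1214, 0.137]
tool_rot: [-3.14, -0.077, -0.005]
contact_force: [5.9, -1.5, 0.6]
opening: 0.0175
grip_force: 28.8
```

servo_tool(
  increments=[
    [0,0,-3,0,0],
    [0,0,-3,0,0],
    [0,0,-2,0,0],
    [0,0,0,0,0],
  ],
)

```text
t: 17.73
tool_pos: [0.5821, 0.1261, 0.137]
tool_rot: [3.134, 0.076, 0.004]
contact_force: [4.5, -11.6, 0.3]
opening: 0.0175
grip_force: 28.9
```

servo_tool(
  increments=[
    [0,0,-2,0,0],
    [0,0,-2,0,0],
    [0,0,0,0,0],
  ],
)

```text
t: 18.1
tool_pos: [0.5821, 0.1262, 0.137]
tool_rot: [3.127, 0.074, 0.003]
contact_force: [4.4, -23.7, 1.6]
opening: 0.0174
grip_force: 29.5
```

The lock is at its stop: 36.4 mm of travel, and the force rises with no further motion. I unload, release and rise clear.

servo_tool(
  increments=[
    [0,0,4,0,0],
    [0,0,1,0,0],
    [0.6,0,0,0,0],
    [0.6,0,0,0,0],
    [0.6,0,0,0,0],
    [0.6,0,0,-30,0],
    [0.6,0,0,-50,0],
    [0.6,0,0,-50,0],
    [0.6,0,50,0,0],
    [0.6,0,60,0,0],
    [0.6,0,60,0,0],
    [0.6,0,0,0,0],
  ],
)

```text
t: 19.6
tool_pos: [0.5889, -0.0449, 0.266]
tool_rot: [3.141, 0.068, -0.001]
contact_force: [0.8, 0.2, -1.1]
opening: 0.0511
grip_force: 0.0
```

```bash
python3 - <<'E'
from h import *
import cv2
a=cv2.resize(get_image("side")[110:310,280:390,::-1],None,fx=2.9,fy=2.9,interpolation=cv2.INTER_CUBIC)
b=cv2.resize(get_image("top")[110:290,160:345,::-1],None,fx=2.6,fy=2.6,interpolation=cv2.INTER_CUBIC)
b=cv2.copyMakeBorder(b,0,a.shape[0]-b.shape[0],0,0,cv2.BORDER_CONSTANT)
c=np.hstack([a,b]);print(c.shape,get_obs()["tool_pos"]);cv2.imwrite("pics/f.png",c)
E
```

```text
(580, 800, 3) [ 0.58895248 -0.04173051  0.26605988]
```

View pics/f.png

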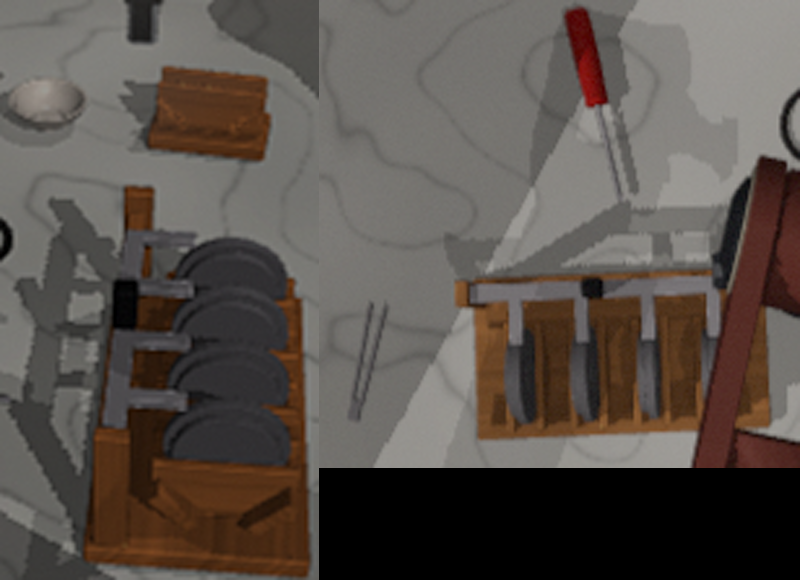

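All four lids are seated with a lock finger over each: fingers at cols 516, 582, 648 and 713 in the top crop. The gripper is clear, so I hand the job in.

```bash
python3 -c "from station import *;print(finish_job())"
```

```text
the job is handed in; nothing more can be done
None
```

The spare lid is fully seated in slot 1, the lock was slid to its open stop and then back to its locked stop over all four lids, and the job was handed in at about 20 s.

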